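# Lock the microtome handwheel at its mark

### The job

Make the microtome safe for a block change: turn its handwheel by the rim, with light fingertip pressure on the rubber tread, until the engraved white mark faces the red pointer, then push the lock bolt by its black button until it is fully home in the wheel's lock hole, and let go. Be gentle, under 25 N on the wheel and on the bolt (if the bolt stops on the rim, do not force it: nudge the wheel and try again), and leave everything else on the bench and on the microtome where it is.

Things in the scene. Friction and masses are not known exactly. Their poses are not given: they have to be found in the camera images.
- microtome: Rotary microtome, a pale grey machine fixed on the bench, 420 x 265 x 260 mm, yawed. Origin on the bench plane under the handwheel's centre; z up; x horizontal in the wheel's plane, from the lock bolt (near side) to the wheel; y along the axle, from wheel to housing. The housing's low shoulder (190 mm high) starts 15 mm behind the wheel, its high part (260 mm) 49 mm behind it.
- wheel_axle (a point): Centre of the handwheel, 125 mm above the bench. The wheel is an upright solid disc of radius 90 mm, 22 mm wide (11 mm either side of this point along the microtome's y), with a black rubber tread whose top stands 215 mm above the bench. Its faces are flush, with the crank handle folded in; there is no room for a finger behind it.
- pointer (a point): Tip of the fixed red pointer at the top of the wheel, close behind its back face: 13.5 mm from the wheel's middle plane and 81 mm above the axle, so 9 mm lower than the top of the tread. It marks the 12 o'clock place.
- wheel_mark (a point): Outer end of the engraved mark, a white line 4 mm wide across the whole tread, at its middle on the tread's surface (90 mm from the axle). A black line carries it on down both faces.
- handwheel (a joint): Angle of the wheel, rad: 0 = mark straight up at the pointer, positive = mark leaning to the microtome's +x (away from the bolt). Starts at 0.6 to 1.4; falls when the top of the tread is dragged towards -x. Range -0.7 to 2.3; stays where left. Needs 3 to 4 N along the tread (friction, and the specimen head it lifts; half as much the other way); fingertips grip the rubber with a friction coefficient of 0.75 or more.
- bolt_button (a point): Centre of the flat outer face of the lock bolt's button, a black disc 26 mm across, 12 mm thick, on the end of a horizontal 9 mm steel pin. On the near side of the wheel at axle height (125 mm); faces the microtome's -x, is pushed along +x. Free space in front of it; its bracket, 26 mm wide, top at 143 mm, begins 17 mm past the button when drawn out.
- lock_bolt (a joint): Travel of the lock bolt, m: 0 drawn out, 0.016 fully home on its stop. Starts at 0 to 0.002, slides with 2 N of friction, stays where left. At 0.003 its round nose reaches the tread: if the mark is within about 1.5 degrees of the pointer it enters the wheel's 10.6 mm lock hole and centres the wheel, else it stops on the rim.
- tipbox_orange: Bystander: the orange tip box; leave it alone. Origin at the centre of its underside.
- tipbox_plum: Bystander: the plum-red tip box; leave it alone. Origin at the centre of its underside.
- slide_box: Bystander: the blue slide box with a white lid; leave it alone. Origin at the centre of its underside.
- specimen_jar: Bystander: the clear jar with a yellow cap; leave it alone. Origin at the centre of its underside.
- culture_dish: Bystander: the culture dish; leave it alone. Origin at the centre of its underside.
- cassette: Bystander: the yellow wax cassette; leave it alone. Origin at the centre of its underside.
- cassette_b: Bystander: the green wax cassette; leave it alone. Origin at the centre of its underside.

How it is judged (in metres and radians):
On the way, in this order (a step that is already met when the one before it is completed fails the run):
1. the wheel is turned until the mark faces the pointer (within 3 degrees) with the bolt still out (value of joint handwheel between -0.052 and 0.052 rad and value of joint lock_bolt below 0.008 m), for 0.2 s.
2. the lock bolt is pushed home into the wheel (value of joint lock_bolt above 0.0145 m and value of joint handwheel between -0.03 and 0.03 rad), for 0.2 s.
At the end, for the whole second after the job is handed in: The white mark faces the pointer within 1.7 degrees (0.03 rad), the wheel is at rest, and the lock bolt is home in it (within 1.5 mm of its 16 mm stop) (all of step 2 and velocity of joint handwheel between -0.05 and 0.05 rad/s); the robot touches nothing.
It fails at once if the handwheel is pressed with more than 30 N (contact force between handwheel and anything else above 30 N).
It fails at once if the lock bolt is pressed with more than 30 N (contact force between lock_bolt and anything else above 30 N).
It fails at once if a bystander on the bench or on the microtome is moved by more than 20 mm (distance of any of tipbox_orange, tipbox_plum, slide_box, specimen_jar, culture_dish, cassette, cassette_b from where it was at the start of the episode above 0.02 m).
It also fails if it takes over 72 s, if anything falls off the work surface, if the arm or the gripper's body presses on something with over 40 N, if the wrist force passes 120 N, or if a joint passes its speed limit or range.

### The arm

A 6-joint arm with a two-finger parallel gripper is mounted at the origin on the work surface. World frame = base frame: x ahead of the robot, y to its left, z up, the work surface at z = 0. Lengths are in m, angles in degrees, forces in N, time in s.
With the tool pointing down it reaches from about 0.4 to 0.825 m from the base axis. Payload 7 kg.
Tool frame: the origin (TCP) lies at the very end of the fingers, on their centre line; the grasp point (between the pads) lies 19 mm behind it (r.hold_point_z is the distance from the TCP to the grasp point, in m); z points along the fingers, y is the direction in which the jaws open and shut (so a half turn about z gives the same grasp; the last joint's range is limited). The gripper opens to 88 mm and grips with 3 to 60 N. Pads are 19 mm wide; open, the fingers measure 130 mm over their backs; the gripper's body (78 mm by 193 mm) begins 47 mm behind the grasp point.
Start: joints at [87.153, 20.546, 0.682, 0, -70.136, -16.507], TCP at [0.224, 0.637, 0.227] pointing down, gripper open.
Joint ranges: [-176.03, 176.03], [-82.01, 121.73], [-58.28, 71.71], [-173.87, 95.51], [-174.79, -0.11], [-173.66, 173.66]. Speed limits (degrees/s): [136.94, 136.94, 172.46, 180, 180, 180].

### API

Orientations are given as [roll, pitch, yaw] about the fixed x, y, z axes, in that order (R = Rz(yaw) Ry(pitch) Rx(roll)).
In Python, from plant import r gives the robot as it stands. The module is installed in compiled form; this text tells all that it offers.
- The arm moves only by the shell command python3 -m inch 'ROWS' [FORCE]. ROWS is text: rows parted by semicolons, each of 7 numbers parted by spaces: the shift along the tool's x, y, z in m, then the turn, a rotation vector about the tool's x, y, z in rad, then the opening, from 0 (shut) to 1 (fully open). In form: tx ty tz ax ay az jaw; .... A call has 1 to 20 rows; each row shifts and turns the commanded pose from where the row before left it, along the tool's axes as they then stand; what a row does not reach is not made up. A row lasts 1/12 s, in which the tool goes at most 41.7 mm and 7.16 degrees, less where a joint would pass 70% of its speed; a pose out of reach is approached as far as the arm can. A call with a gripper value outside its range is refused whole. The fingers move at their own pace and stop on an object; FORCE is the grip in N (left out, the last holds). Time passes only in rows, so rows that do not move let the fingers close. It gives the time, the measured TCP pose, the force and the opening at its end, in the units of the state.
- r.get_state(): the state, without advancing time (a new reading comes with each control period).
- r.capture(name): name is "side" or "top"; returns the picture (480x640x3 uint8, red, green, blue); there is no depth.
- r.camera_params(name): a dict with "vfov" (degrees; the focal length in pixels is half the picture's height over the tangent of half this angle, whatever the lens; pixels are square), "cx", "cy" (the principal point, pixels), "R" (3x3) and "t" (3): a world point X has camera coordinates R X + t. Camera axes: x right, y down, z forward; pixel columns grow to the right and rows downward; lengths in m; the calibration is good to about 2 mm. A picture is of the moment at which its call begins. camera_params takes no time and is no camera call.
- r.close_job(): hands the job in, once; it reports no verdict.
Trained networks look in the newest picture that a camera, given by its name, has taken for a name from the list of things; names that differ only in an ending like _2 or _b are one class to them, and where a whole thing is asked for, a point or a joint stands for the part that bears it (a point fixed in the world has none). Each returns a list of dicts, best first, with "p" (0 to 1); they miss things now and then, are a little off and sometimes report something else, mostly with a low value. They report only what shows in the picture. A call takes as long as a camera call.
- r.recognise(target, camera): "xy" ([column, row] in pixels, amid what is visible of it).
The state is a dict: "time_s": time; "joints": joint angles; "qd": joint speeds; "joint_torque": joint torques, N m; "tcp_pos": TCP position; "eef_rot": TCP orientation; "contact_force": force on the tool from outside, world axes, zero at the start; "moment": the same for the moment, N m; "gripper_width": finger opening in m.
Only numpy, scipy, OpenCV 4.12 (cv2) and the standard library are available. Lean on these libraries where they do the work, as an engineer would, in place of code of your own. Each camera call takes 0.05 s, during which the arm holds its last target.

## Working session

There is one attempt and no reset: what is moved stays moved. The work goes in short steps, Python scripts to look and compute and a shell command to move; the robot and the scene stay as the last step left them, time stands still between calls to the robot, and variables do not carry over. Pictures are saved under pics/ and viewed, and the job is handed in when it is done.

```bash
mkdir -p pics
cat > h.py <<'E'
import numpy as np, cv2
from plant import r
def cam(n):
    p=r.camera_params(n); f=240/np.tan(np.radians(p['vfov'])/2)
    return f,p['cx'],p['cy'],np.array(p['R']),np.array(p['t'])
def proj(n,X):
    f,cx,cy,R,t=cam(n); c=R@np.array(X)+t
    return np.array([cx+f*c[0]/c[2],cy+f*c[1]/c[2]])
def ray(n,uv):
    f,cx,cy,R,t=cam(n); d=R.T@np.array([(uv[0]-cx)/f,(uv[1]-cy)/f,1]); return -R.T@t,d/np.linalg.norm(d)
def atz(n,uv,z):
    o,d=ray(n,uv); return o+d*(z-o[2])/d[2]
def tri(u1,u2):
    o1,d1=ray('side',u1);o2,d2=ray('top',u2)
    A=np.stack([d1,-d2],1); s=np.linalg.lstsq(A,o2-o1,rcond=None)[0]
    a=o1+s[0]*d1;b=o2+s[1]*d2; return (a+b)/2,np.linalg.norm(a-b)
def snap(n,f): 
    im=np.array(r.capture(n)); cv2.imwrite('pics/'+f+'.png',im[:,:,::-1]); return im
E
python3 - <<'E'
from h import *
for n in('side','top'):
    snap(n,n+'0'); p=r.camera_params(n); print(n,p['vfov'],p['cx'],p['cy'],-np.array(p['R']).T@np.array(p['t']))
    for t in('wheel_axle','pointer','wheel_mark','bolt_button'):
        print(t,[(np.round(x['xy'],1).tolist(),round(x['p'],2)) for x in r.recognise(t,n)[:3]])
s=r.get_state();print(s)
E
```

```text
side 56.93888591470467 317.7010137647248 233.54948705061693 [0.9551128  0.25809559 0.86370872]
wheel_axle [([360.9, 345.8], 0.75)]
pointer [([359.2, 340.9], 0.62)]
wheel_mark [([322.7, 279.6], 0.77), ([358.7, 343.8], 0.66)]
bolt_button [([372.3, 243.2], 0.43)]
top 44.15624503751828 313.31584460554683 240.54067147114858 [ 0.31865828 -0.15085149  1.38127486]
wheel_axle [([223.8, 206.9], 0.71)]
pointer [([226.1, 209.9], 0.94), ([408.6, 176.3], 0.73)]
wheel_mark [([287.1, 211.3], 0.62)]
bolt_button [([409.4, 175.5], 0.44), ([283.8, 277.0], 0.4)]
{'time_s': 0.5, 'joints': array([ 8.71527694e+01,  2.05485015e+01,  6.81559394e-01, -2.46098495e-03,
       -7.01344494e+01, -1.65063291e+01]), 'qd': array([ 0.01008212, -0.10053615,  0.03058275, -0.11585415, -0.02619635,
        0.08466071]), 'joint_torque': array([ 1.89072939e-04, -5.81800425e+01,  2.93067384e+01,  6.99722216e+00,
        1.18704277e-02, -3.93161019e-05]), 'tcp_pos': array([0.22369433, 0.63683282, 0.22652627]), 'eef_rot': array([ 1.79998008e+02,  1.82376654e-03, -1.93543961e+01]), 'contact_force': array([-0.53545173, -0.275662  ,  0.21990586]), 'moment': array([ 0.02590293,  0.05708158, -0.00949563]), 'gripper_width': 0.08768748842188205}
```

View pics/side0.png

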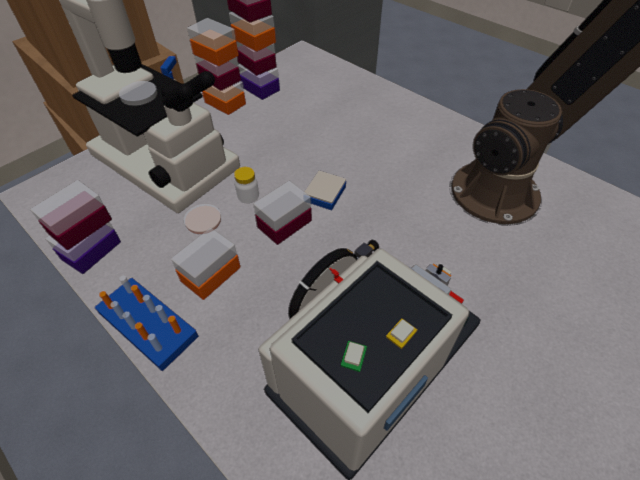

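View pics/top0.png

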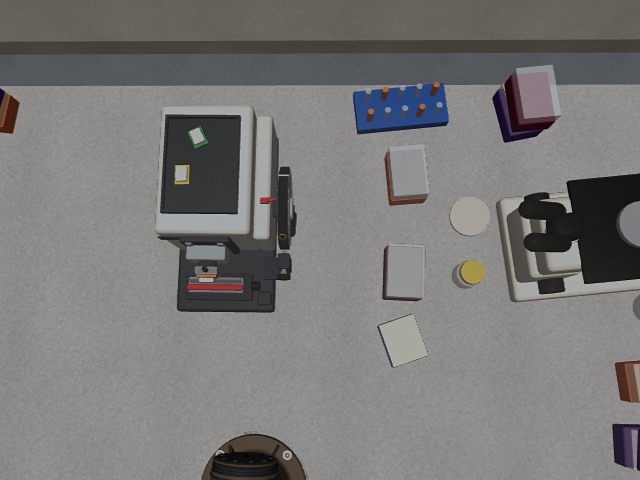

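The top view shows the wheel edge-on at columns 278–290, rows 168–248. The pointer is at about (267,200) and the bolt at about (285,267). In the side view the mark is near (305,287). I'll zoom in.

Run:
```python
import cv2
a=cv2.imread('pics/side0.png')[225:335,270:400]; cv2.imwrite('pics/s1.png',cv2.resize(a,None,fx=6,fy=5.4*6/5.4*0.9,interpolation=2)[:600])
a=cv2.imread('pics/top0.png')[155:290,240:330]; cv2.imwrite('pics/t1.png',cv2.resize(a,None,fx=4.4,fy=4.4,interpolation=2)[:600])
```

```text
(no output)
```

View pics/s1.png

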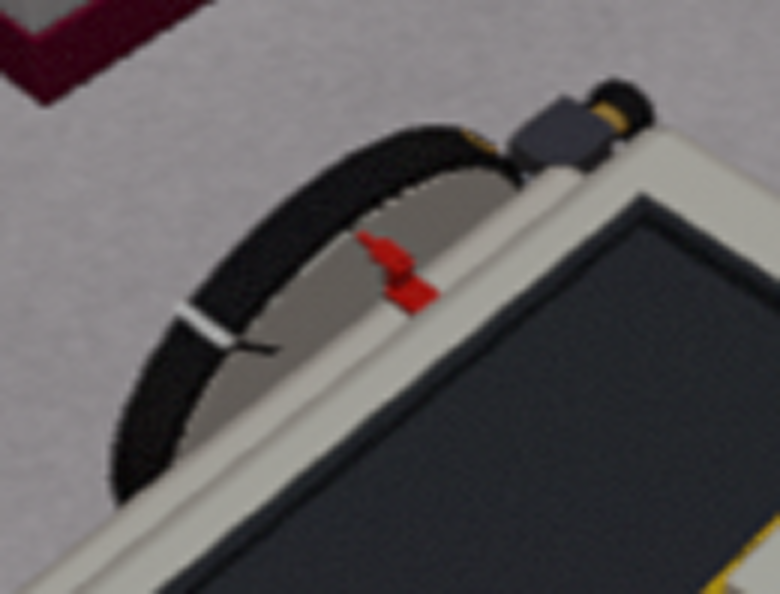

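View pics/t1.png

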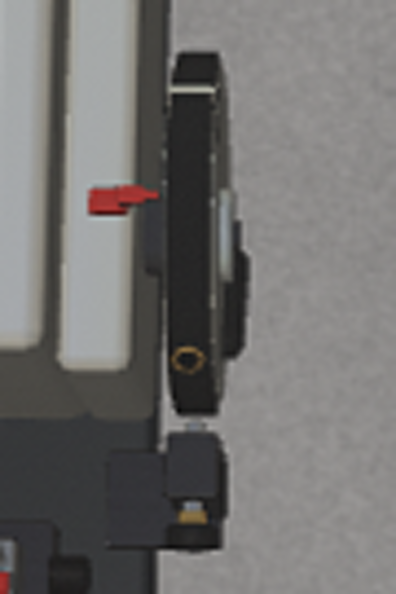

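```bash
cat >> h.py <<'E'
def M(p):
    x,y,yaw=p[:3]; c,s=np.cos(yaw),np.sin(yaw)
    return lambda P: np.array([x+c*P[0]-s*P[1], y+s*P[0]+c*P[1], P[2]])
E
python3 - <<'E'
from h import *
from scipy.optimize import least_squares
S=lambda u,v:(270+(u+.5)/6-.5,225+(v+.5)/5.4-.5); T=lambda u,v:(240+(u+.5)/4.4-.5,155+(v+.5)/4.4-.5)
def model(p):
    m=M(p); th=p[3]; L=p[4]; s,c=np.sin(th),np.cos(th)
    mk=lambda y:m((.09*s,y,.125+.09*c))
    return [('side',mk(0),S(205,325)),('side',mk(-.011),S(178,306)),('side',mk(.011),S(233,344)),
     ('top',mk(0),T(193,88.5)),('top',mk(-.011),T(214,89)),('top',mk(.011),T(171,88)),
     ('side',m((0,.0135,.206)),S(357,234)),('top',m((0,.0135,.206)),T(160,195)),
     ('top',m((-.09*c,0,.125+.09*s)),T(188,359)),('side',m((-.09*c,0,.125+.09*s)),S(478,140)),
     ('top',m((-L,0,.138)),T(194,549)), ('top',m((-L+.012,0,.138)),T(194,525))]
def res(p): return np.concatenate([proj(n,X)-np.array(u) for n,X,u in model(p)])
s=least_squares(res,[.38,.05,0,.9,.12,],loss='soft_l1')
print(s.x,np.degrees(s.x[2:4])); 
for (n,X,u),e in zip(model(s.x),res(s.x).reshape(-1,2)): print(n,X.round(4),e.round(2))
J=s.jac;print(np.sqrt(np.diag(np.linalg.inv(J.T@J))))
np.save('p.npy',s.x)
print(M(s.x)((0,0,.215)),M(s.x)((-s.x[4],0,.125)))
E
```

```text
[ 0.60713248 -0.069844    0.00177255  0.64989703  0.15839727] [ 0.10155987 37.23635677]
side [ 0.6616 -0.0697  0.1967] [-0.18 -0.67]
side [ 0.6616 -0.0807  0.1967] [ 0.   -0.67]
side [ 0.6616 -0.0587  0.1967] [-0.47 -0.63]
top [ 0.6616 -0.0697  0.1967] [-0.7  -0.53]
top [ 0.6616 -0.0807  0.1967] [-0.17 -0.66]
top [ 0.6616 -0.0587  0.1967] [-1.   -0.41]
side [ 0.6071 -0.0563  0.206 ] [ 0.69 -0.7 ]
top [ 0.6071 -0.0563  0.206 ] [-0.38 -0.23]
top [ 0.5355 -0.07    0.1795] [ 0.35 -0.67]
side [ 0.5355 -0.07    0.1795] [ 0.22 -1.07]
top [ 0.4487 -0.0701  0.138 ] [-0.16  0.1 ]
top [ 0.4607 -0.0701  0.138 ] [-0.1 -0.1]
[0.00143872 0.0007142  0.0084073  0.02153457 0.00208699]
[ 0.60713248 -0.069844    0.215     ] [ 0.44873546 -0.07012477  0.125     ]
```

Run:
```python
import cv2
a=cv2.imread('pics/side0.png')[225:345,380:490]; cv2.imwrite('pics/s2.png',cv2.resize(a,None,fx=5,fy=5,interpolation=2))
a=cv2.imread('pics/top0.png')[225:320,160:300]; cv2.imwrite('pics/t2.png',cv2.resize(a,None,fx=5,fy=5,interpolation=2))
```

```text
(no output)
```

View pics/s2.png

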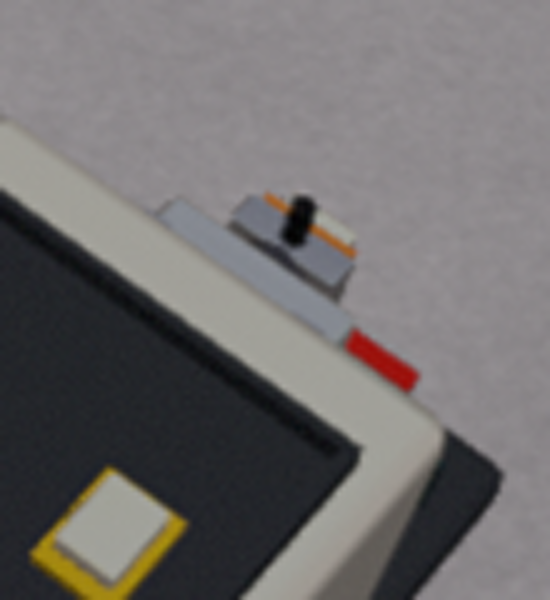

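View pics/t2.png

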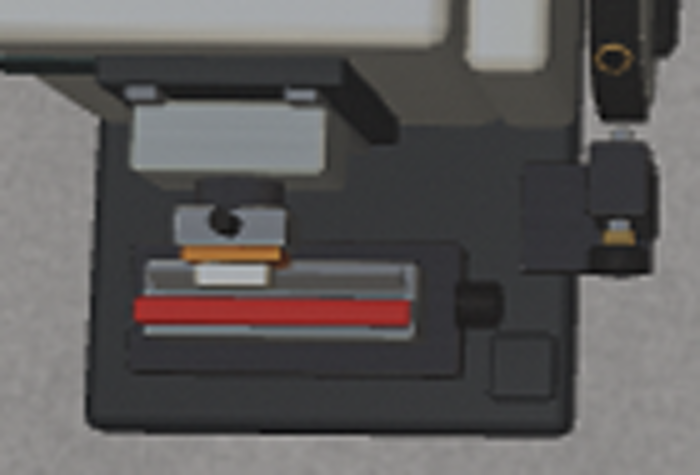

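Run:
```python
from h import *
for a,b in [((440,269),(205,269)),((463,301),(187,285)),((451,273),(216,277)),((415,265),(225,246))]: print(tri(a,b))
for v in (237,): print(atz('top',(190,v),.26),atz('top',(255,v),.19))
print(atz('top',(276,262),.1), atz('top',(290,265),.143))
```

```text
(array([0.46368639, 0.08683352, 0.19222922]), np.float64(0.0018492297253561581))
(array([0.43850274, 0.14135602, 0.1114722 ]), np.float64(0.003340621876665598))
(array([0.44373353, 0.08493663, 0.16211946]), np.float64(0.03570713653276698))
(array([0.50492379, 0.04933636, 0.21233442]), np.float64(0.01351890416740621))
[0.51793635 0.10367724 0.26      ] [ 0.53048613 -0.01396278  0.19      ]
[ 0.49102842 -0.05070147  0.1       ] [ 0.47890352 -0.08371867  0.143     ]
```

Fit: wheel centre at (0.607, -0.070), yaw about 0, θ ≈ 0.65 and button face at x ≈ 0.449. The residuals are about 0.7 px. The specimen head sits at y > 0.04, clear of the wheel. Next I rise and cross over.

```bash
python3 -m inch '0 0 -.035 0 0 0 0; 0 0 -.035 0 0 0 0; 0 0 -.035 0 0 0 0; .0305 .0268 0 0 0 0 0; .0305 .0268 0 0 0 0 0; .0305 .0268 0 0 0 0 0; .0305 .0268 0 0 0 0 0; .0305 .0268 0 0 0 0 0; .0305 .0268 0 0 0 0 0; .0305 .0268 0 0 0 0 0; .0305 .0268 0 0 0 0 0; .0305 .0268 0 0 0 0 0; .0305 .0268 0 0 0 0 0' 10
```

```text
time_s: 1.58
tcp_pos: [0.4231, 0.281, 0.3321]
eef_rot: [-179.9, -0.0, -19.3]
contact_force: [0.8, 0.7, 0.0]
gripper_width: 0.0069
```

```bash
python3 -m inch '.0305 .0268 0 0 0 0 0; .0305 .0268 0 0 0 0 0; .0305 .0268 0 0 0 0 0; .0305 .0268 0 0 0 0 0; .0305 .0268 0 0 0 0 0; .0305 .0268 0 0 0 0 0; .0305 .0268 0 0 0 0 0; .0305 .0268 0 0 0 0 0; .0305 .0268 0 0 0 0 0; .0305 .0268 0 0 0 0 0; 0 0 0 0 0 .12 0;0 0 0 0 0 .12 0;0 0 0 0 0 .12 0;0 0 0 0 0 .12 0;0 0 0 0 0 .12 0' 10
```

```text
time_s: 2.83
tcp_pos: [0.6216, -0.0713, 0.3315]
eef_rot: [180.0, 0.0, -54.1]
contact_force: [0.2, 0.2, 0.1]
gripper_width: 0.0005
```

```bash
python3 -m inch '0 0 0 0 0 .12 0;0 0 0 0 0 .12 0;0 0 0 0 0 .12 0;0 0 0 0 0 .12 0;0 0 0 0 0 .12 0;0 0 0 0 0 .027 0; 0 0 .03 0 0 0 0; 0 0 .03 0 0 0 0; 0 0 .03 0 0 0 0; 0 0 0 0 0 0 0; 0 0 0 0 0 0 0'
python3 - <<'E'
from h import *
a=snap('side','s3'); b=snap('top','t3')
A=cv2.resize(a[180:340,230:430],None,fx=2,fy=2);B=cv2.resize(b[130:290,190:390],None,fx=2,fy=2)
cv2.imwrite('pics/c3.png',np.hstack([A,B])[:,:,::-1])
E
```

```text
time_s: 3.75
tcp_pos: [0.6209, -0.0713, 0.2409]
eef_rot: [179.8, -0.1, -89.6]
contact_force: [0.7, 0.1, 0.6]
gripper_width: 0.0007
```

View pics/c3.png

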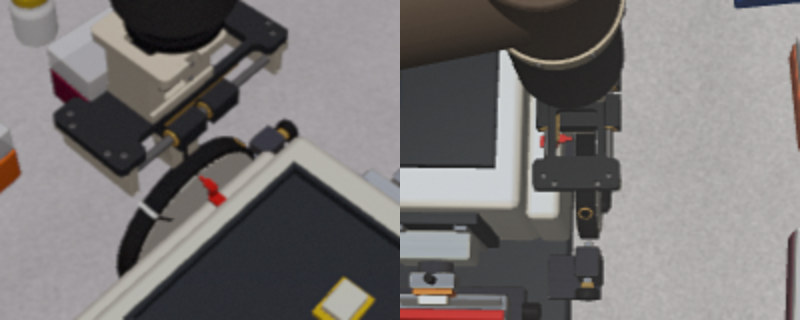

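Run:
```python
from h import *
a=cv2.imread('pics/s3.png'); P=r.get_state()['tcp_pos']
print(proj('side',P),proj('top',P))
A=cv2.resize(a[160:300,240:400],None,fx=5,fy=4.2,interpolation=2)
cv2.imwrite('pics/c4.png',A)
```

```text
[317.68226933 255.22705346] [281.71738624 186.45952665]
```

View pics/c4.png

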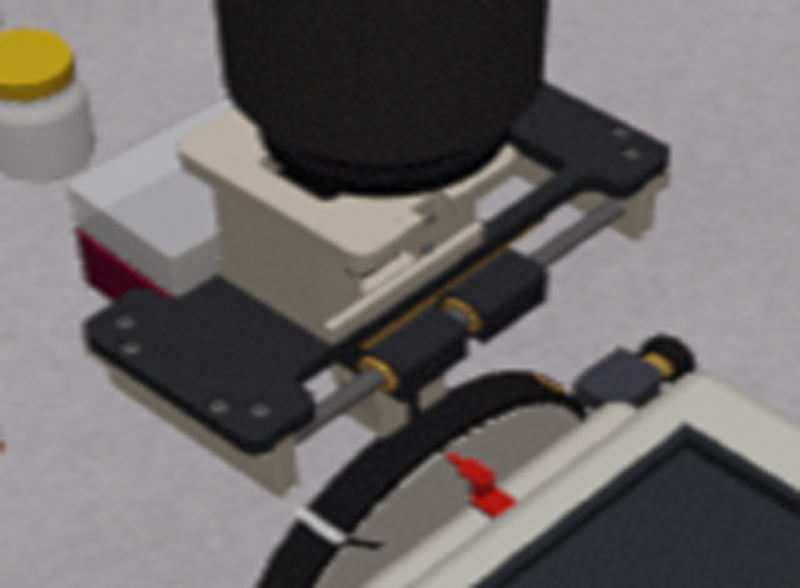

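The fingertips are just above the tread near 12 o'clock. Next I descend slowly to contact.

```bash
python3 -m inch '0 0 .01 0 0 0 0; 0 0 .008 0 0 0 0; 0 0 .003 0 0 0 0; 0 0 0 0 0 0 0; 0 0 0 0 0 0 0;0 0 0 0 0 0 0' 20; python3 -m inch '0 0 .001 0 0 0 0; 0 0 .001 0 0 0 0; 0 0 0 0 0 0 0; 0 0 0 0 0 0 0'; python3 -m inch '0 0 .001 0 0 0 0; 0 0 0 0 0 0 0; 0 0 0 0 0 0 0'
```

```text
time_s: 4.35
tcp_pos: [0.6218, -0.0711, 0.2209]
eef_rot: [-180.0, -0.0, -89.7]
contact_force: [-0.0, 0.4, 0.2]
gripper_width: 0.0003
time_s: 4.68
tcp_pos: [0.6216, -0.071, 0.2186]
eef_rot: [180.0, 0.0, -89.7]
contact_force: [0.1, -0.2, -0.1]
gripper_width: 0.0005
time_s: 4.93
tcp_pos: [0.6216, -0.071, 0.2175]
eef_rot: [180.0, 0.0, -89.7]
contact_force: [0.3, 0.3, 0.3]
gripper_width: 0.0002
```

```bash
python3 -m inch '0 0 .001 0 0 0 0; 0 0 0 0 0 0 0; 0 0 0 0 0 0 0'; python3 -m inch '0 0 .0007 0 0 0 0; 0 0 0 0 0 0 0; 0 0 0 0 0 0 0';python3 -m inch '0 0 .0006 0 0 0 0; 0 0 0 0 0 0 0; 0 0 0 0 0 0 0'
```

```text
time_s: 5.18
tcp_pos: [0.6216, -0.0711, 0.2165]
eef_rot: [180.0, -0.0, -89.7]
contact_force: [-0.5, 0.1, 0.2]
gripper_width: 0.0004
time_s: 5.43
tcp_pos: [0.6216, -0.071, 0.2158]
eef_rot: [180.0, 0.0, -89.7]
contact_force: [1.2, 0.8, 0.1]
gripper_width: 0.0003
time_s: 5.68
tcp_pos: [0.6216, -0.071, 0.2153]
eef_rot: [-180.0, 0.0, -89.7]
contact_force: [1.4, -0.0, 0.7]
gripper_width: 0.0004
```

```bash
python3 -m inch '0 0 .0005 0 0 0 0; 0 0 0 0 0 0 0; 0 0 0 0 0 0 0'; python3 -m inch '0 0 .0005 0 0 0 0; 0 0 0 0 0 0 0; 0 0 0 0 0 0 0'
```

```text
time_s: 5.93
tcp_pos: [0.6217, -0.071, 0.215]
eef_rot: [-180.0, -0.0, -89.7]
contact_force: [-0.4, -0.3, 1.5]
gripper_width: 0.0005
time_s: 6.18
tcp_pos: [0.6218, -0.0711, 0.2147]
eef_rot: [-180.0, -0.0, -89.6]
contact_force: [-1.0, -0.2, 4.6]
gripper_width: 0.0004
```

```bash
python3 -m inch '0 0 .0005 0 0 0 0; 0 0 0 0 0 0 0; 0 .001 0 0 0 0 0; 0 .001 0 0 0 0 0; 0 .001 0 0 0 0 0; 0 0 0 0 0 0 0';  python3 -m inch '0 .001 0 0 0 0 0; 0 .001 0 0 0 0 0; 0 .001 0 0 0 0 0;0 0 0 0 0 0 0'
```

```text
time_s: 6.68
tcp_pos: [0.6199, -0.071, 0.2148]
eef_rot: [-179.8, -0.0, -89.6]
contact_force: [3.4, 0.1, 5.0]
gripper_width: 0.0004
time_s: 7.02
tcp_pos: [0.617, -0.071, 0.215]
eef_rot: [-179.8, -0.0, -89.6]
contact_force: [2.8, 0.4, 6.7]
gripper_width: 0.0006
```

```bash
python3 -m inch '0 .0015 0 0 0 0 0; 0 .0015 0 0 0 0 0; 0 .0015 0 0 0 0 0;0 .0015 0 0 0 0 0;0 0 0 0 0 0 0'
python3 - <<'E'
from h import *
a=snap('side','s5'); A=cv2.resize(a[225:335,270:400],None,fx=6,fy=5.4,interpolation=2)
cv2.imwrite('pics/c5.png',A[:,:,::-1])
E
```

```text
time_s: 7.43
tcp_pos: [0.6111, -0.071, 0.2152]
eef_rot: [-179.8, 0.0, -89.6]
contact_force: [2.3, 0.3, 7.7]
gripper_width: 0.0003
```

View pics/c5.png

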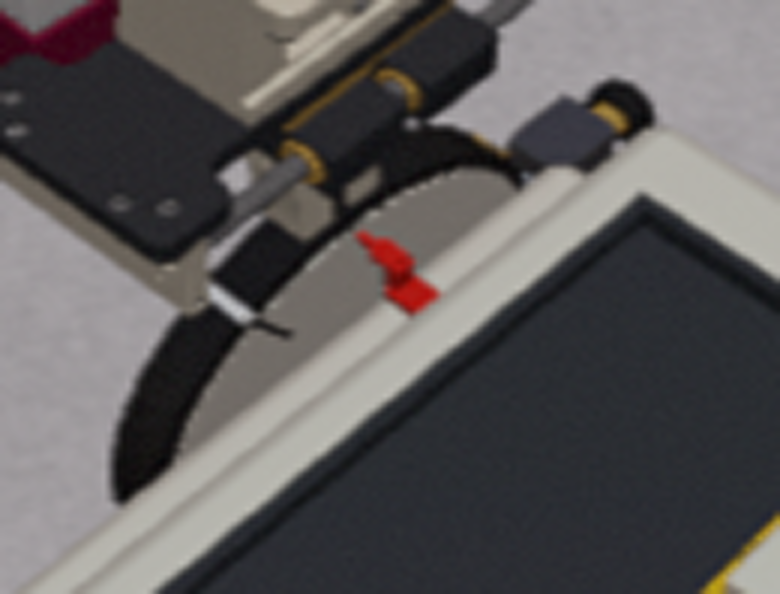

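The wheel follows: the mark's back end moved from (233,344) to (253,318) in the zoom. I'll keep dragging.

```bash
python3 -m inch '0 .0015 0 0 0 0 0; 0 .0015 0 0 0 0 0; 0 .0015 0 0 0 0 0;0 .0015 0 0 0 0 0;0 0 0 0 0 0 0';python3 -m inch '0 .0015 0 0 0 0 0; 0 .0015 0 0 0 0 0; 0 .0015 0 0 0 0 0;0 .0015 0 0 0 0 0;0 0 0 0 0 0 0'
```

```text
time_s: 7.9
tcp_pos: [0.6051, -0.0709, 0.2153]
eef_rot: [-179.8, 0.0, -89.6]
contact_force: [2.0, 2.3, 8.4]
gripper_width: 0.0005
time_s: 8.32
tcp_pos: [0.5989, -0.0709, 0.2151]
eef_rot: [-179.8, 0.0, -89.6]
contact_force: [1.6, 1.2, 7.4]
gripper_width: 0.0004
```

```bash
python3 -m inch '0 .0015 0 0 0 0 0; 0 .0015 0 0 0 0 0; 0 .0015 0 0 0 0 0;0 .0015 0 0 0 0 0;0 0 0 0 0 0 0'
python3 - <<'E'
from h import *
a=snap('side','s6'); A=cv2.resize(a[225:335,270:400],None,fx=6,fy=5.4,interpolation=2)
cv2.imwrite('pics/c6.png',A[:,:,::-1])
E
```

```text
time_s: 8.73
tcp_pos: [0.5927, -0.0709, 0.2147]
eef_rot: [-179.8, 0.0, -89.6]
contact_force: [2.2, 1.4, 5.9]
gripper_width: 0.0005
```

View pics/c6.png

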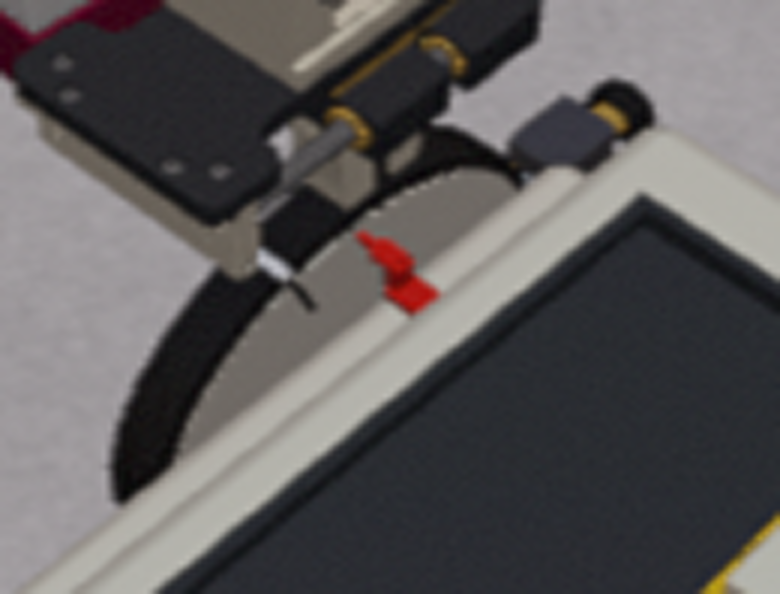

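The mark is now about 0.33 rad off. I'll re-stroke.

```bash
python3 -m inch '0 0 -.004 0 0 0 0; 0 0 -.006 0 0 0 0; 0 -.014 0 0 0 0 0; 0 -.014 0 0 0 0 0; 0 0 0 0 0 0 0; 0 0 .006 0 0 0 0; 0 0 .0015 0 0 0 0; 0 0 0 0 0 0 0;0 0 0 0 0 0 0'; python3 -m inch '0 0 .001 0 0 0 0;0 0 .001 0 0 0 0; 0 0 0 0 0 0 0; 0 0 0 0 0 0 0'; python3 -m inch '0 0 .0005 0 0 0 0;0 0 0 0 0 0 0; 0 0 0 0 0 0 0'
```

```text
time_s: 9.53
tcp_pos: [0.619, -0.0711, 0.216]
eef_rot: [180.0, -0.0, -89.7]
contact_force: [0.7, -0.1, 0.1]
gripper_width: 0.0005
time_s: 9.87
tcp_pos: [0.6197, -0.0711, 0.2149]
eef_rot: [-179.9, -0.0, -89.6]
contact_force: [-0.6, -0.6, 4.9]
gripper_width: 0.0006
time_s: 10.12
tcp_pos: [0.6201, -0.0711, 0.2148]
eef_rot: [-179.9, -0.0, -89.6]
contact_force: [-1.0, 1.5, 7.0]
gripper_width: 0.0002
```

```bash
python3 -m inch '0 .001 0 0 0 0 0; 0 .0015 0 0 0 0 0; 0 .0015 0 0 0 0 0; 0 .0015 0 0 0 0 0;0 .0015 0 0 0 0 0;0 0 0 0 0 0 0';python3 -m inch '0 .0015 0 0 0 0 0; 0 .0015 0 0 0 0 0; 0 .0015 0 0 0 0 0;0 .0015 0 0 0 0 0;0 0 0 0 0 0 0'
```

```text
time_s: 10.62
tcp_pos: [0.614, -0.071, 0.2152]
eef_rot: [-179.8, -0.0, -89.6]
contact_force: [2.5, 0.3, 6.8]
gripper_width: 0.0004
time_s: 11.03
tcp_pos: [0.608, -0.071, 0.2153]
eef_rot: [-179.8, 0.0, -89.6]
contact_force: [1.9, 0.5, 7.5]
gripper_width: 0.0005
```

```bash
python3 -m inch '0 .0015 0 0 0 0 0; 0 .0015 0 0 0 0 0; 0 .0015 0 0 0 0 0;0 .0015 0 0 0 0 0; 0 .0015 0 0 0 0 0;0 .0015 0 0 0 0 0;0 0 0 0 0 0 0'
python3 - <<'E'
from h import *
a=snap('side','s7'); A=cv2.resize(a[225:335,270:400],None,fx=6,fy=5.4,interpolation=2)
cv2.imwrite('pics/c7.png',A[:,:,::-1])
E
```

```text
time_s: 11.62
tcp_pos: [0.5988, -0.0709, 0.2151]
eef_rot: [-179.8, 0.0, -89.6]
contact_force: [2.4, 0.6, 7.1]
gripper_width: 0.0002
```

View pics/c7.png

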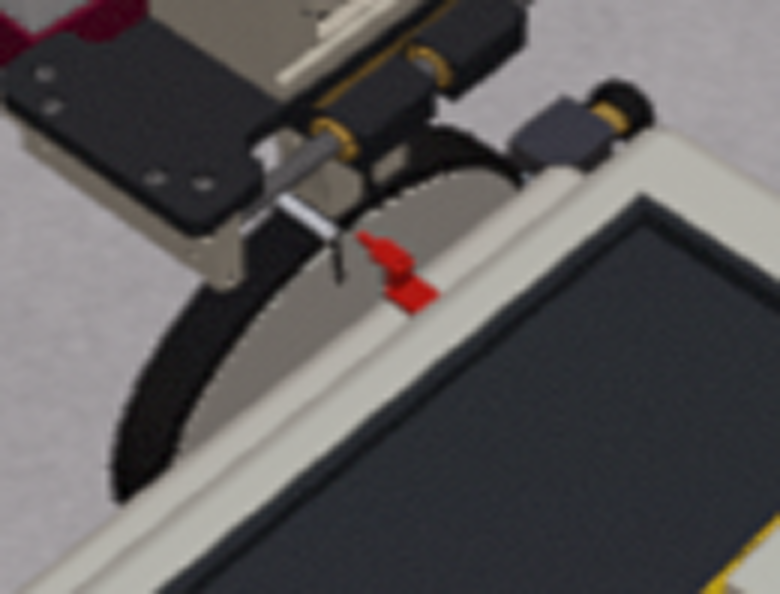

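```bash
cat >> h.py <<'E'
def theta(pts,n='side'):
    from scipy.optimize import least_squares
    p=np.load('p.npy'); m=M(p)
    # pts: list of (y, pixel); per-image shift from pointer residual not applied
    g=lambda th:np.concatenate([proj(n,m((.09*np.sin(th[0]),y,.125+.09*np.cos(th[0]))))-u for y,u in pts])
    s=least_squares(g,[.1]); return s.x[0],g(s.x)
E
python3 - <<'E'
from h import *
S=lambda u,v:np.array((270+(u+.5)/6-.5,225+(v+.5)/5.4-.5))
print(theta([(-.011,S(278,197)),(.011,S(337,237))]))
p=np.load('p.npy');m=M(p)
for th in(0,.05,.1): print(th,[((proj('side',m((.09*np.sin(th),y,.125+.09*np.cos(th))))-[270,225]+.5)*[6,5.4]).round(0) for y in(-.011,.011)])
E
```

```text
(np.float64(0.12467299526358906), array([-0.18236084, -0.39020673, -1.18983685, -1.02333972]))
0 [array([303., 175.]), array([356., 211.])]
0.05 [array([293., 183.]), array([346., 219.])]
0.1 [array([282., 191.]), array([335., 228.])]
```

```bash
python3 -m inch '0 .0015 0 0 0 0 0; 0 .0015 0 0 0 0 0; 0 .0015 0 0 0 0 0;0 .0015 0 0 0 0 0; 0 .001 0 0 0 0 0; 0 0 0 0 0 0 0'; python3 -m inch '0 0 -.004 0 0 0 0; 0 0 -.008 0 0 0 0; 0 0 -.02 0 0 0 0; 0 0 -.03 0 0 0 0; 0 0 -.03 0 0 0 0; 0 .04 0 0 0 0 0;0 .04 0 0 0 0 0; 0 .04 0 0 0 0 0;0 0 0 0 0 0 0;0 0 0 0 0 0 0'
python3 - <<'E'
from h import *
a=snap('side','s8'); A=cv2.resize(a[235:300,310:370],None,fx=9,fy=9,interpolation=2)
cv2.imwrite('pics/c8.png',A[:,:,::-1])
a=snap('top','t8'); A=cv2.resize(a[155:290,240:330],None,fx=4.4,fy=4.4,interpolation=2)
cv2.imwrite('pics/d8.png',A[:,:,::-1])
E
```

```text
time_s: 12.17
tcp_pos: [0.5915, -0.071, 0.2146]
eef_rot: [-179.8, 0.0, -89.6]
contact_force: [2.4, 2.2, 5.8]
gripper_width: 0.0002
time_s: 13.0
tcp_pos: [0.4684, -0.0722, 0.3069]
eef_rot: [-179.9, 0.0, -89.6]
contact_force: [0.9, 0.8, 0.6]
gripper_width: 0.0004
```

View pics/c8.png

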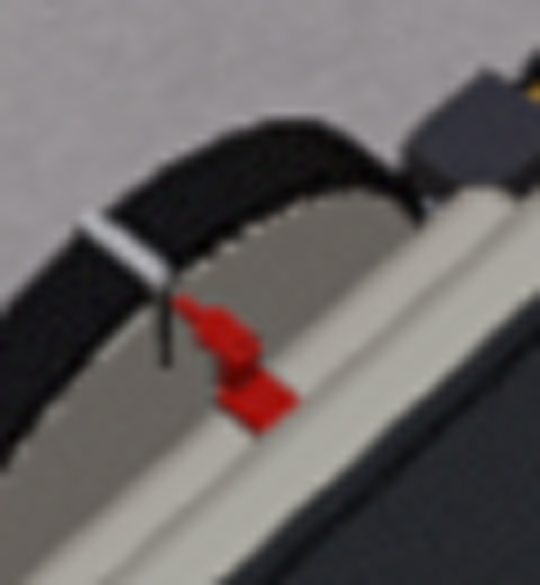

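View pics/d8.png

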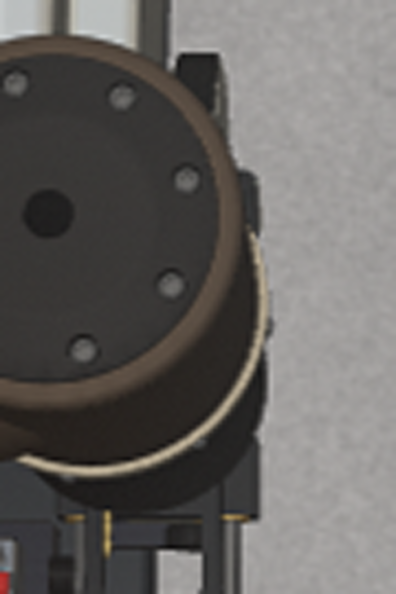

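Run:
```python
from h import *
m=M(np.load('p.npy')); f=lambda X:(proj('side',m(X))-[310,235]+.5)*9-.5
pt=f((0,.0135,.206)); print('ptr',pt)
for th in(-.05,0,.05,.1):
    s,c=np.sin(th),np.cos(th)
    print(th,*[(f((R*s,y,.125+R*c))-pt+[180,298]).round(0) for R,y in((.09,-.011),(.09,.011),(.08,.011),(.07,.011))])
```

```text
ptr [181.93865882 294.0008878 ]
-0.05 [107. 192.] [186. 252.] [184. 283.] [182. 313.]
0 [ 92. 205.] [171. 265.] [171. 294.] [171. 322.]
0.05 [ 77. 218.] [156. 279.] [157. 306.] [159. 333.]
0.1 [ 61. 232.] [141. 293.] [144. 319.] [147. 344.]
```

Run:
```python
from h import *
a=cv2.imread('pics/s8.png'); A=cv2.resize(a[252:282,314:344],None,fx=20,fy=20,interpolation=0)
cv2.imwrite('pics/c9.png',A)
m=M(np.load('p.npy')); f=lambda X:(proj('side',m(X))-[314,252]+.5)*20
print(f((0,.0135,.206)))
for th in(0,.05): print([f((.09*np.sin(th),y,.125+.09*np.cos(th))) for y in(-.011,.011)])
```

```text
[325.41924182 314.44641733]
[array([129.44335635, 107.17144755]), array([305.99878766, 240.93541124])]
[array([ 95.47313676, 136.71421892]), array([272.0430232 , 271.17455227])]
```

View pics/c9.png

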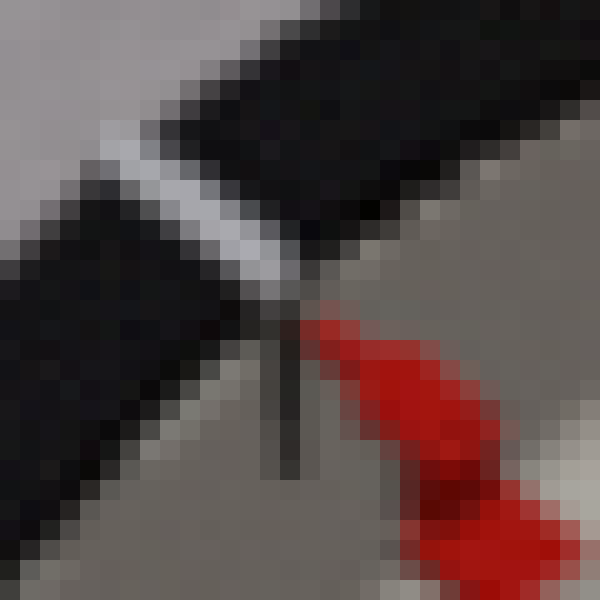

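The mark reads within about 0.02 rad of the pointer. I'll go to the front of the button at x ≈ 0.42 with the jaws turned along y.

```bash
python3 -m inch '0 .024 0 0 0 0 0;0 .026 0 0 0 0 0;0 0 0 0 0 -.12 0;0 0 0 0 0 -.12 0;0 0 0 0 0 -.12 0;0 0 0 0 0 -.12 0;0 0 0 0 0 -.12 0;0 0 0 0 0 -.12 0;0 0 0 0 0 -.12 0;0 0 0 0 0 -.12 0;0 0 0 0 0 -.12 0;0 0 0 0 0 -.12 0;0 0 0 0 0 -.12 0;0 0 0 0 0 -.12 0;0 0 0 0 0 -.12 0; 0 0 0 0 0 0 0; 0 0 0 0 0 0 0'
python3 - <<'E'
from h import *
a=snap('side','s10'); A=cv2.resize(a[235:300,310:370],None,fx=6,fy=6,interpolation=2)
a=snap('top','t10'); B=cv2.resize(a[180:310,200:330],None,fx=3,fy=3,interpolation=2)
cv2.imwrite('pics/c10.png',np.hstack([A[:390],B[:390]])[:,:,::-1])
for t in('wheel_mark','bolt_button'): print([(x['xy'],x['p']) for x in r.recognise(t,'side')])
E
```

```text
time_s: 14.52
tcp_pos: [0.4212, -0.0722, 0.3053]
eef_rot: [180.0, 0.1, -0.5]
contact_force: [0.3, 0.5, 0.3]
gripper_width: 0.0004
[([317.1, 279.7], 0.67)]
[]
```

View pics/c10.png

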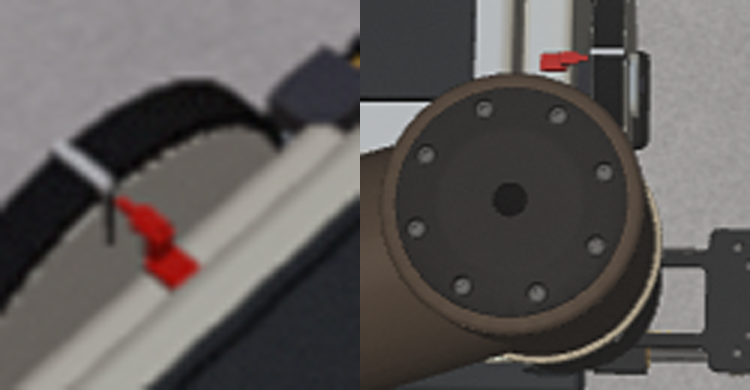

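Run:
```python
from h import *
a=cv2.imread('pics/t10.png'); A=cv2.resize(a[185:210,262:297],None,fx=20,fy=20,interpolation=0)
cv2.imwrite('pics/c11.png',A)
m=M(np.load('p.npy')); f=lambda X:(proj('top',m(X))-[262,185]+.5)*20
print(f((0,.0135,.206)))
for th in(-.05,0,.05): print([f((.09*np.sin(th),y,.125+.09*np.cos(th))) for y in(-.011,.011)])
```

```text
[282.00146652 284.09237938]
[array([516.37598835, 305.91695684]), array([299.36358502, 306.31401805])]
[array([516.71100755, 262.42189007]), array([299.81621053, 262.82999414])]
[array([517.17276508, 219.51607447]), array([300.43544946, 219.9349796 ])]
```

View pics/c11.png

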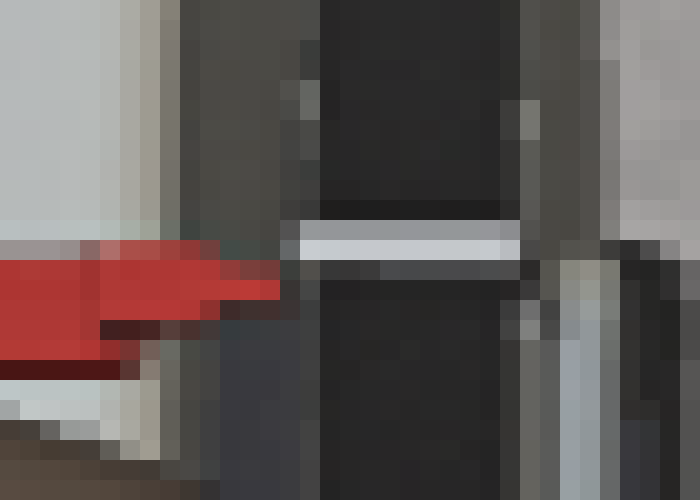

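The top view gives θ ≈ +0.02, which is inside step 1's band and borderline for the bolt. I'll try the bolt gently.

```bash
python3 -m inch '0 .003 .03 0 0 0 0;0 0 .035 0 0 0 0;0 0 .035 0 0 0 0;0 0 .035 0 0 0 0;0 0 .035 0 0 0 0;0 0 .020 0 0 0 0;0 0 0 0 0 0 0;0 0 0 0 0 0 0'; python3 -m inch '.003 0 0 0 0 0 0;.003 0 0 0 0 0 0;0 0 0 0 0 0 0;0 0 0 0 0 0 0'
python3 - <<'E'
from h import *
a=snap('side','s12'); A=cv2.resize(a[205:285,320:420],None,fx=7,fy=7,interpolation=2)
cv2.imwrite('pics/c12.png',A[:,:,::-1])
E
```

```text
time_s: 15.38
tcp_pos: [0.4203, -0.0755, 0.1156]
eef_rot: [179.9, 0.1, -0.3]
contact_force: [1.2, 0.1, 1.3]
gripper_width: 0.0004
time_s: 15.72
tcp_pos: [0.4276, -0.0751, 0.1168]
eef_rot: [-180.0, -0.1, -0.3]
contact_force: [0.8, -0.5, -0.1]
gripper_width: 0.001
```

View pics/c12.png

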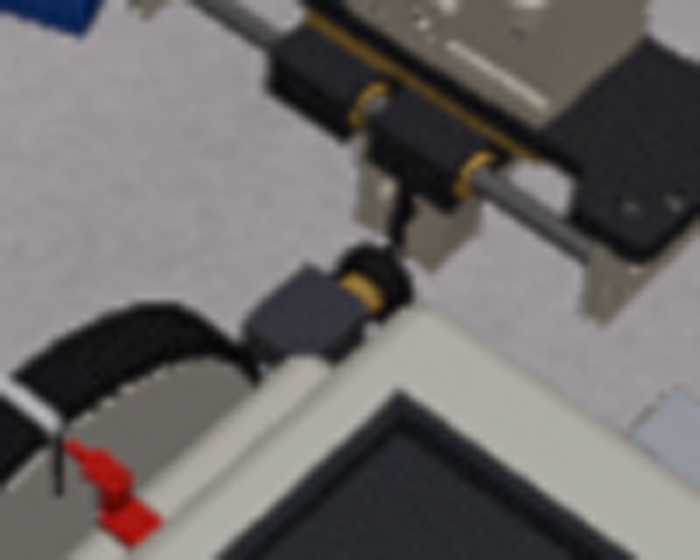

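The fingers stand squarely in front of the button. I'll approach in small steps.

```bash
python3 -m inch '.003 0 .002 0 0 0 0;.003 0 0 0 0 0 0;.002 0 0 0 0 0 0;0 0 0 0 0 0 0;0 0 0 0 0 0 0'; python3 -m inch '.001 0 0 0 0 0 0;.001 0 0 0 0 0 0;0 0 0 0 0 0 0;0 0 0 0 0 0 0'; python3 -m inch '.001 0 0 0 0 0 0;0 0 0 0 0 0 0;0 0 0 0 0 0 0'; python3 -m inch '.001 0 0 0 0 0 0;0 0 0 0 0 0 0;0 0 0 0 0 0 0'
```

```text
time_s: 16.18
tcp_pos: [0.4347, -0.0753, 0.1137]
eef_rot: [180.0, 0.0, -0.3]
contact_force: [0.1, 0.0, -1.5]
gripper_width: 0.0003
time_s: 16.52
tcp_pos: [0.4366, -0.0753, 0.1137]
eef_rot: [180.0, 0.0, -0.3]
contact_force: [0.3, -1.6, -0.6]
gripper_width: 0.0008
time_s: 16.77
tcp_pos: [0.4376, -0.0753, 0.1138]
eef_rot: [180.0, -0.0, -0.3]
contact_force: [0.2, 0.8, -0.5]
gripper_width: 0.0001
time_s: 17.02
tcp_pos: [0.4386, -0.0753, 0.1138]
eef_rot: [180.0, 0.0, -0.3]
contact_force: [0.2, -0.2, 0.1]
gripper_width: 0.0005
```

```bash
for i in 1; do python3 -m inch '.001 0 0 0 0 0 0;0 0 0 0 0 0 0;0 0 0 0 0 0 0'; done; python3 -m inch '.001 0 0 0 0 0 0;0 0 0 0 0 0 0;0 0 0 0 0 0 0'; python3 -m inch '.001 0 0 0 0 0 0;0 0 0 0 0 0 0;0 0 0 0 0 0 0'
```

```text
time_s: 17.27
tcp_pos: [0.4395, -0.0754, 0.1137]
eef_rot: [180.0, 0.0, -0.3]
contact_force: [-0.5, -0.4, 0.0]
gripper_width: 0.0003
time_s: 17.52
tcp_pos: [0.4403, -0.0754, 0.1137]
eef_rot: [180.0, 0.0, -0.3]
contact_force: [-1.8, 0.1, 1.0]
gripper_width: 0.0005
time_s: 17.77
tcp_pos: [0.4415, -0.0754, 0.1137]
eef_rot: [180.0, 0.0, -0.3]
contact_force: [-1.8, -0.2, 0.1]
gripper_width: 0.0004
```

```bash
python3 -m inch '.001 0 0 0 0 0 0;0 0 0 0 0 0 0;0 0 0 0 0 0 0'; python3 -m inch '.001 0 0 0 0 0 0;0 0 0 0 0 0 0;0 0 0 0 0 0 0'
```

```text
time_s: 18.02
tcp_pos: [0.4426, -0.0754, 0.1137]
eef_rot: [180.0, 0.0, -0.3]
contact_force: [-2.2, -1.2, -0.0]
gripper_width: 0.0007
time_s: 18.27
tcp_pos: [0.4436, -0.0754, 0.1137]
eef_rot: [180.0, 0.0, -0.3]
contact_force: [-1.7, -0.5, 0.1]
gripper_width: 0.0002
```

```bash
python3 -m inch '.0007 0 0 0 0 0 0;0 0 0 0 0 0 0;0 0 0 0 0 0 0'
```

```text
time_s: 18.52
tcp_pos: [0.4441, -0.0754, 0.1137]
eef_rot: [180.0, 0.0, -0.3]
contact_force: [-3.4, 0.6, 1.2]
gripper_width: 0.0003
```

```bash
python3 -m inch '.0007 0 0 0 0 0 0;0 0 0 0 0 0 0;0 0 0 0 0 0 0'; python3 -m inch '.0006 0 0 0 0 0 0;0 0 0 0 0 0 0;0 0 0 0 0 0 0'
```

```text
time_s: 18.77
tcp_pos: [0.4445, -0.0754, 0.1137]
eef_rot: [180.0, 0.1, -0.3]
contact_force: [-4.5, 0.3, 2.7]
gripper_width: 0.0003
time_s: 19.02
tcp_pos: [0.4454, -0.0754, 0.1137]
eef_rot: [180.0, 0.0, -0.3]
contact_force: [-3.8, -0.6, 0.9]
gripper_width: 0.001
```

Force eased while it advanced, so it looks like it is entering. I continue.

```bash
python3 -m inch '.001 0 0 0 0 0 0;0 0 0 0 0 0 0;0 0 0 0 0 0 0'; python3 -m inch '.001 0 0 0 0 0 0;0 0 0 0 0 0 0;0 0 0 0 0 0 0'
```

```text
time_s: 19.27
tcp_pos: [0.4471, -0.0754, 0.1138]
eef_rot: [180.0, -0.0, -0.3]
contact_force: [-1.6, -0.2, 0.1]
gripper_width: 0.0004
time_s: 19.52
tcp_pos: [0.4478, -0.0754, 0.1138]
eef_rot: [180.0, -0.0, -0.3]
contact_force: [-2.1, -0.2, 0.5]
gripper_width: 0.0005
```

```bash
python3 -m inch '.001 0 0 0 0 0 0;.001 0 0 0 0 0 0;0 0 0 0 0 0 0;0 0 0 0 0 0 0'; python3 -m inch '.001 0 0 0 0 0 0;.001 0 0 0 0 0 0;0 0 0 0 0 0 0'
```

```text
time_s: 19.85
tcp_pos: [0.4497, -0.0754, 0.1137]
eef_rot: [180.0, -0.0, -0.3]
contact_force: [-3.7, -0.3, 1.7]
gripper_width: 0.0004
time_s: 20.1
tcp_pos: [0.4517, -0.0754, 0.1137]
eef_rot: [180.0, 0.0, -0.3]
contact_force: [-3.6, -1.0, 0.4]
gripper_width: 0.0005
```

```bash
python3 -m inch '.001 0 0 0 0 0 0;.001 0 0 0 0 0 0;0 0 0 0 0 0 0'; python3 -m inch '.001 0 0 0 0 0 0;0 0 0 0 0 0 0;0 0 0 0 0 0 0'; python3 -m inch '.0007 0 0 0 0 0 0;0 0 0 0 0 0 0;0 0 0 0 0 0 0'
```

```text
time_s: 20.35
tcp_pos: [0.4538, -0.0754, 0.1137]
eef_rot: [180.0, -0.0, -0.3]
contact_force: [-2.1, -0.6, 0.2]
gripper_width: 0.0007
time_s: 20.6
tcp_pos: [0.4543, -0.0755, 0.1137]
eef_rot: [180.0, 0.0, -0.3]
contact_force: [-4.0, -0.1, 1.3]
gripper_width: 0.0007
time_s: 20.85
tcp_pos: [0.4544, -0.0755, 0.1136]
eef_rot: [180.0, 0.1, -0.3]
contact_force: [-7.3, 0.1, 5.2]
gripper_width: 0.0003
```

```bash
python3 -m inch '.0005 0 0 0 0 0 0;0 0 0 0 0 0 0;0 0 0 0 0 0 0;0 0 0 0 0 0 0'; python3 -m inch '-.003 0 0 0 0 0 0;-.01 0 0 0 0 0 0;-.02 0 0 0 0 0 0;0 0 -.03 0 0 0 0;0 0 -.04 0 0 0 0;0 0 -.04 0 0 0 0;0 0 -.04 0 0 0 0;0 .04 0 0 0 0 0;0 .04 0 0 0 0 0;0 .04 0 0 0 0 0;0 .04 0 0 0 0 0;0 .04 0 0 0 0 0;0 .04 0 0 0 0 0;0 0 0 0 0 0 0;0 0 0 0 0 0 0;0 0 0 0 0 0 0'
python3 - <<'E'
from h import *
a=snap('side','s14'); A=cv2.resize(a[225:300,300:400],None,fx=4,fy=5,interpolation=2)
b=snap('top','t14'); B=cv2.resize(b[155:290,240:330],None,fx=4,fy=375/135,interpolation=2)
cv2.imwrite('pics/c14.png',np.hstack([A,B])[:,:,::-1]);cv2.imwrite('pics/e14.png',cv2.resize(b[150:285,240:330],None,fx=4.4,fy=4.4)[:,:,::-1])
E
```

```text
time_s: 21.18
tcp_pos: [0.4544, -0.0755, 0.1136]
eef_rot: [180.0, 0.1, -0.3]
contact_force: [-9.3, 1.0, 6.1]
gripper_width: 0.0006
time_s: 22.52
tcp_pos: [0.4215, -0.3153, 0.2636]
eef_rot: [180.0, -0.0, -0.3]
contact_force: [-0.9, 1.1, 0.7]
gripper_width: 0.0007
```

View pics/c14.png

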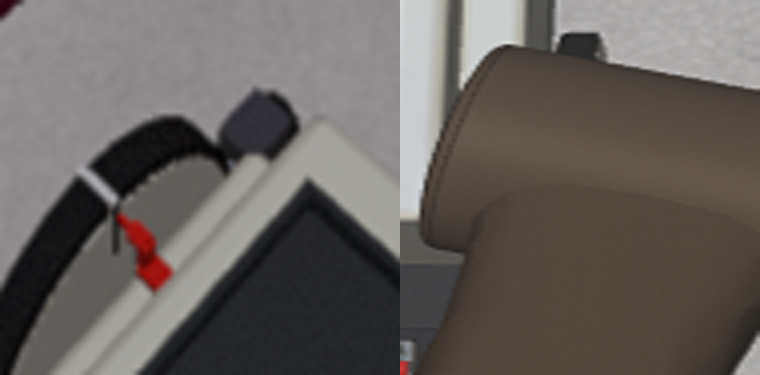

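View pics/t14.png

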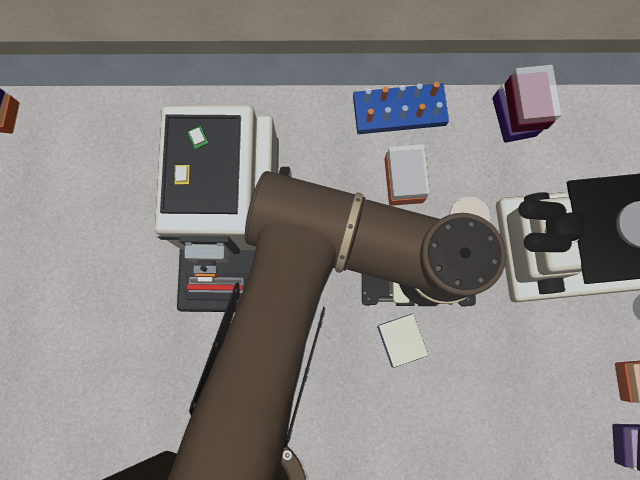

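View pics/e14.png

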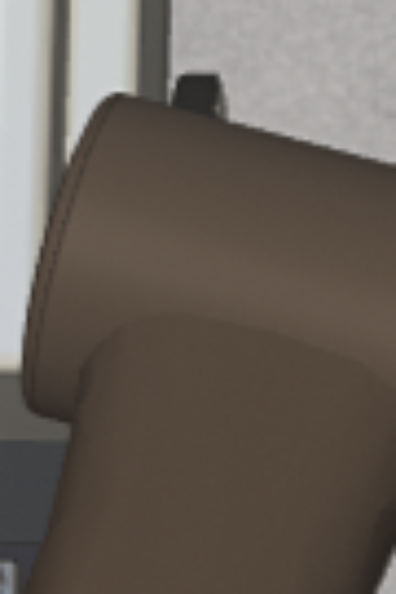

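```bash
python3 -m inch '0 0 -.04 0 0 0 0;0 0 -.04 0 0 0 0;0 .04 0 0 0 0 0;0 .04 0 0 0 0 0;0 .04 0 0 0 0 0;0 .04 0 0 0 0 0;-.01 .038 0 0 0 0 0;-.01 .038 0 0 0 0 0;0 0 0 0 0 0 0;0 0 0 0 0 0 0;0 0 0 0 0 0 0'
python3 - <<'E'
from h import *
a=snap('side','s15'); A=cv2.resize(a[225:300,300:400],None,fx=4,fy=5,interpolation=2)
b=snap('top','t15'); B=cv2.resize(b[185:290,250:320],None,fx=5,fy=375/105,interpolation=2)
cv2.imwrite('pics/c15.png',np.hstack([A,B])[:,:,::-1])
s=r.get_state();print(s['contact_force'],s['qd'].round(2))
E
```

```text
time_s: 23.53
tcp_pos: [0.4013, -0.5501, 0.3438]
eef_rot: [-180.0, -0.0, -0.2]
contact_force: [0.9, -0.1, 0.6]
gripper_width: 0.0005
[0.37512846 0.81640084 0.12220186] [ 0.18 -0.38  0.09 -0.04 -0.05  0.15]
```

View pics/c15.png

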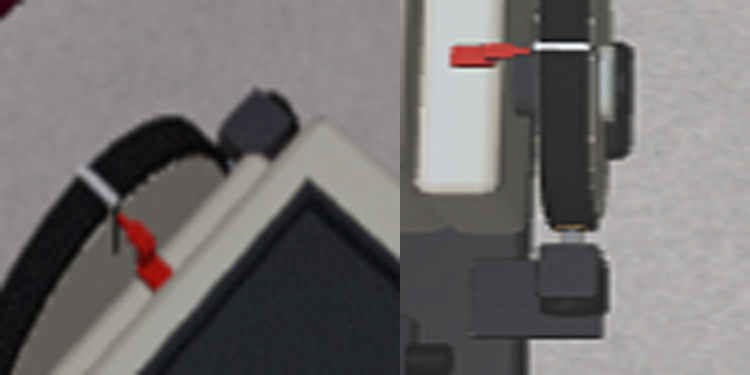

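View pics/s15.png

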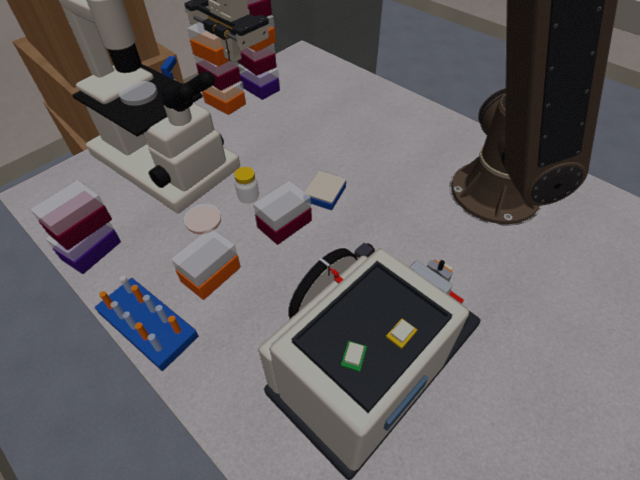

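View pics/t15.png

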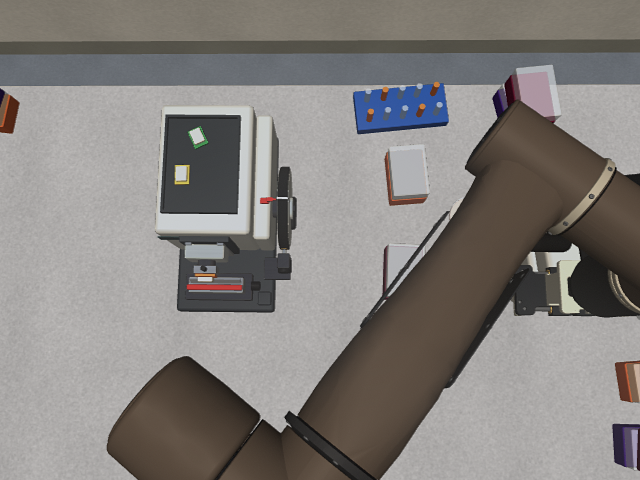

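The gripper is near the microscope, so I'll back off to clear space before handing in.

```bash
python3 -m inch '0 -.04 0 0 0 0 0;0 -.04 0 0 0 0 0;0 -.04 0 0 0 0 0;0 -.04 0 0 0 0 0;0 0 0 0 0 0 0;0 0 0 0 0 0 0;0 0 0 0 0 0 0;0 0 0 0 0 0 0'
python3 - <<'E'
from h import *
a=snap('side','s16')
d=np.abs(a.astype(int)-cv2.imread('pics/s15.png')[:,:,::-1].astype(int)).max(2)[230:480,100:480]; print((d>40).sum())
print(r.get_state()['contact_force']); r.close_job()
E
```

```text
time_s: 24.3
tcp_pos: [0.4016, -0.3911, 0.3441]
eef_rot: [180.0, -0.0, -0.2]
contact_force: [0.9, 0.3, 0.5]
gripper_width: 0.0002
0
[-0.34833557  0.0326044  -0.16976496]
the job is handed in; nothing more can be done
```

The wheel mark is at the pointer and the lock bolt is home in its hole. The job was handed in at about 24 s, and no verdict was reported.

- **Wheel:** I turned it with two light drags of the closed fingertips on the top of the tread, reading about 5–8 N. The mark ended about 0.02 rad from the pointer.
- **Bolt:** I pushed it by the button in steps of 1 mm or less, and the force during travel stayed between 2 and 5 N. It slipped into the hole on the first try, so no nudge was needed. It came up against its stop after 14.7 mm of pushing, with the reading rising to 11 N at the end.
- **Last checks:**
  - In both cameras the mark lines up with the pointer, and the button sits against its bracket.
  - The things in view on the bench and on the microtome look unmoved.
  - The wrist force is about 0 with the arm clear.
- **Uncertain:**
  - The force is only reported at the end of each move, so a short peak in between would not show.
  - I could not read the bolt's travel directly. With its unknown starting offset of 0–2 mm, 14.7 mm of pushing fits the 16 mm stop.
  - The pictures gave slightly different mark angles before the bolt went in, from about -0.01 to +0.03 rad.

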